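Put the washed food processor back together

TASK

The food processor has been washed up; put it back together so that it is ready for use. Stand the chopping blade unit down over the spindle in the bowl until its foot has dropped right home over the drive dog on the bowl's floor, handling it only by its plastic hub and never by the blades, then put the lid flush on the bowl. Ease the parts into place without ramming or dropping them, and leave the other things on the worktop where they are.

Things in the scene. Friction and masses are not known exactly. Their poses are not given: they have to be found in the camera images.
- processor: Compact food processor, fixed: white motor base, 174 mm across, 64 mm high, control pod at its front (-x) out to 117 mm; on it a clear bowl, 134 mm across inside at the floor, 144 mm at the rim, wall 3 mm; white loop handle on the bowl at front right (-x,-y), out to 118 mm, up to 168 mm high. Origin: on the bowl's vertical axis at worktop level, z up.
- seat (a point): Centre of the bowl's inside floor at the spindle's foot, 70 mm above the worktop; axes as processor. Here the drive dog, a round-topped steel bar 11 mm wide (x), 36 mm long (y) and 11 mm high, lies across the spindle's foot.
- spindle_tip (a point): Top of the upright steel spindle on the bowl's axis, 132 mm above the worktop, 62 mm above the bowl's floor; 12 mm in diameter, its top 9 mm coned to 5 mm.
- rim (a point): Centre of the bowl's rim plane, 170 mm above the worktop.
- blade_unit: Chopping blade unit, 80 mm tall, about 120 g, at first lying on its side: z axis nearly level (grip end 10 degrees lower), x axis level. Origin: centre of the underside of its foot; z runs up the hub to its closed top. Hub 30 x 30 mm; foot 46 (x) by 52 (y) by 14 mm high. Home: origin at seat, z up, y along the processor's y (either way), top 20 mm below the rim.
- grip (a point): Middle of the orange finger grip, on the hub's axis 60 mm above the foot's underside; axes as blade_unit. The grip is 30 x 30 mm with faces square to x and y, from z = 40 to 80 mm. While the unit lies this point is 16 mm above the worktop.
- blades: The two curved steel blades, rigid with the blade unit, same origin and axes: one along +x at z = 16 mm, one along -x at z = 26 mm, out to 56 mm from the axis, up to 22 mm wide, 2.5 mm thick.
- lid: Round grey lid, 160 g, lying right way up. Origin: centre of its underside, z up. A plug 135 mm across (coned to 120 mm at the bottom), 10 mm deep, goes into the bowl; the flange above it, 154 mm across, rests on the rim. Seated: origin 10 mm below rim, any yaw.
- chute (a point): Grip point on the lid's feed chute, at (0, 26, 45) mm in the lid's frame. The closed chute is 56 mm long (lid's x) by 34 mm wide (lid's y), from z = 20 to 57 mm, with a smaller white pusher knob on top to z = 62 mm.
- salt_mill: salt mill with black head, 42 mm across, 123 mm high; bystander. Origin: centre of its underside.
- spice_b: spice jar with black cap, 40 mm across, 105 mm high; bystander. Origin: centre of its underside.
- spice_c: spice jar with red cap, 47 mm across, 97 mm high; bystander. Origin: centre of its underside.
- kitchen_timer: red and white round kitchen timer, 61 mm across, 46 mm high; bystander. Origin: centre of its underside.
- slot (a point): Same point and axes as blade_unit's origin: middle of the foot's underside. From here a 15 mm bore runs up the hub to z = 68 mm for the spindle, and a slot 15 mm wide (x) and 12 mm deep runs right across the foot along y for the drive dog.

How it is judged (in metres and radians):
On the way, in this order (a step that is already met when the one before it is completed fails the run):
1. the blade unit stands fully home on the spindle, its slot down over the drive dog (z of blade_unit in the frame of seat between -0.004 and 0.004 m and horizontal distance between blade_unit and seat below 0.004 m and angle between blade_unit's own z axis and vertical below 0.06 rad), for 0.3 s.
2. the lid sits flush on the bowl (z of lid in the frame of rim between -0.013 and -0.007 m and horizontal distance between lid and rim below 0.008 m and angle between lid's own z axis and vertical below 0.05 rad), for 0.3 s.
At the end, for the whole second after the job is handed in: The blade unit's underside is within 4 mm of the bowl's floor, within 4 mm of the spindle's axis and upright within 0.06 rad; the lid's origin is 7 to 13 mm below the rim plane, within 8 mm of the bowl's axis and level within 0.05 rad; both are at rest (all of step 1 and all of step 2 and linear speed of each of blade_unit, lid below 0.02 m/s); the robot touches nothing.
It fails at once if the fingers take hold of the blades or push on them (over 2 N) (contact force between the fingers and blades above 2 N).
It fails at once if the blade unit or the lid is rammed onto the processor (over 40 N) (contact force between any of blade_unit, lid and processor above 40 N).
It fails at once if the blade unit or the lid is dropped into the bowl or onto it (falls in at over 0.7 or 0.6 m/s, a drop of about 2 cm) ((horizontal distance between blade_unit and seat below 0.06 m and z of blade_unit in the frame of seat below 0.07 m and linear speed of blade_unit above 0.7 m/s) or (horizontal distance between lid and rim below 0.06 m and z of lid in the frame of rim below 0.02 m and linear speed of lid above 0.6 m/s)).
It fails at once if the kitchen timer, the salt mill or a spice jar is pushed aside by more than 30 mm (distance of any of kitchen_timer, salt_mill, spice_b, spice_c from where it was at the start of the episode above 0.03 m).
It also fails if it takes over 67 s, if anything falls off the work surface, if the arm or the gripper's body presses on something with over 40 N, if the wrist force passes 120 N, or if a joint passes its speed limit or range.

ROBOT

A 6-joint arm with a two-finger parallel gripper is mounted at the origin on a cart in front of the work surface, level with it; the furniture and walls round the work are solid. World frame = base frame: x ahead of the robot, y to its left, z up, the work surface at z = 0. Lengths are in mm, angles in rad, forces in N, time in s.
With the tool pointing down it reaches from about 350 to 975 mm from the base axis. Payload 7.1 kg.
Tool frame: the origin (TCP) lies on the front face of the gripper's body, between the roots of the fingers; the fingertips stand 80 mm ahead of it and the grasp point (between the pads) lies 61 mm ahead of it (env.tips_ahead is the distance from the TCP to the fingertips, in mm); z points along the fingers, y is the line along which they close (so a half turn about z gives the same grasp; the last joint's range is limited). The gripper opens to 88 mm and grips with 3 to 60 N. Pads are 20 mm wide; open, the fingers measure 115 mm over their backs; the gripper's body (75 mm by 178 mm) begins 61 mm behind the grasp point.
Start: joints at [-1.243, 0.423, 1.63, -0, 1.089, -0.019], TCP at [212.448, -587.768, 302.675] pointing down, gripper open.
Joint ranges: [-3, 3], [-0.9, 2.11], [0.09, 2.58], [-1.31, 4.45], [0.11, 2.69], [-2.54, 2.54]. Speed limits (rad/s): [2.39, 2.39, 3.01, 3.14, 3.14, 3.14].

INTERFACE

Orientations are given as a unit quaternion [x, y, z, w].
In Python, from station import env, set_gripper, viewer, workorder gives the robot as it stands. Calls block until the motion is done:
- env.reach(position, orientation): joint-space move of the TCP to a pose.
- env.move_l(position, rot=None, rate=150, f_stop=None): straight line of the TCP; rot=None keeps the orientation; rate is the mean speed in mm/s. With f_stop (N) it stops when the force on the tool has changed by that much, and returns True; else False.
- env.move_joints(angles): joint-space move.
- set_gripper(opening): finger opening in mm; the grip force is fixed at half the most; returns when the fingers have stopped.
- env.hold(seconds).
- env.ik(position, orientation): joint angles nearest the present ones, or None.
- env.read_state(): the state.
- viewer.camera(name): name is "side" or "top"; returns the picture (420x560x3 uint8, blue, green, red); there is no depth.
- viewer.camera_params(name): a dict with "fx", "fy", "cx", "cy" (pixels), "pose" (4x4, takes a point from camera to world coordinates). Camera axes: x right, y up, looking along -z (the intrinsics and any distortion apply to the point x, -y, -z); pixel columns grow to the right and rows downward; lengths in mm; the calibration is good to about 2 mm. A picture is of the moment at which its call begins. camera_params takes no time and is no camera call.
A pose or a line that the arm cannot do raises env.IKError and nothing moves.
- workorder.sign_off(): hands the job in; it is judged then, once.
The state is a dict: "time_s": time; "qpos": joint angles; "dq": joint speeds; "tau": joint torques, N m; "tool_pos": TCP position; "orientation": TCP orientation; "force": force on the tool from outside, world axes, zero at the start; "wrist_torque": the same for the moment, N m; "width": finger opening in mm; "grip_force": force on a finger pad.
Only numpy, scipy, OpenCV 4.12 (cv2) and the standard library are available. Lean on these libraries where they do the work, as an engineer would, in place of code of your own. Each camera call takes 0.05 s, during which the arm holds its last target. There are 200 camera calls.

## Working session

There is one attempt and no reset: what is moved stays moved. The work goes in short steps, each a Python script; the robot and the scene stay as the last script left them, time stands still between calls to the robot, and variables do not carry over. Pictures are saved under pics/ and viewed, at most 10 in all, crops included, and the job is handed in when it is done.

```bash
ls; mkdir -p pics
python3 - <<'E'
from station import env, set_gripper, viewer, workorder
import cv2, numpy as np
np.set_printoptions(suppress=True,precision=4)
for n in("top","side"):
    cv2.imwrite(f"pics/{n}0.png",viewer.camera(n)); print(n,viewer.camera_params(n))
s=env.read_state();print(s)
E
```

```text
pics
top {'fx': 419.41703792393963, 'fy': 419.41703792393963, 'cx': 287.5461078399034, 'cy': 216.820870875781, 'pose': array([[   0.0156,    0.9981,   -0.0604,  493.515 ],
       [  -0.9998,    0.0161,    0.0079,   83.678 ],
       [   0.0089,    0.0603,    0.9981, 1516.8303],
       [   0.    ,    0.    ,    0.    ,    1.    ]])}
side {'fx': 400.3518965313295, 'fy': 400.3518965313295, 'cx': 280.99505550142425, 'cy': 213.98195089357802, 'pose': array([[    0.999 ,    -0.0116,     0.0438,   612.9962],
       [    0.045 ,     0.3646,    -0.9301, -1008.7455],
       [   -0.0051,     0.9311,     0.3648,   556.7299],
       [    0.    ,     0.    ,     0.    ,     1.    ]])}
{'time_s': 0.1, 'qpos': array([-1.243 ,  0.4238,  1.6306, -0.    ,  1.0886, -0.019 ]), 'dq': array([-0.0001, -0.0029, -0.0022, -0.0003, -0.0006, -0.    ]), 'tau': array([  0.0009, -54.5613, -27.4326,   0.0644,   0.0188,  -0.    ]), 'tool_pos': array([ 212.3115, -587.4194,  301.9633]), 'orientation': array([ 0.985 ,  0.1725, -0.0001, -0.0007]), 'force': array([ 0.1608, -0.4569,  0.002 ]), 'wrist_torque': array([ 0.0235, -0.008 ,  0.0323]), 'grip_force': 0.0, 'width': 88.03484048496905}
```

View pics/top0.png

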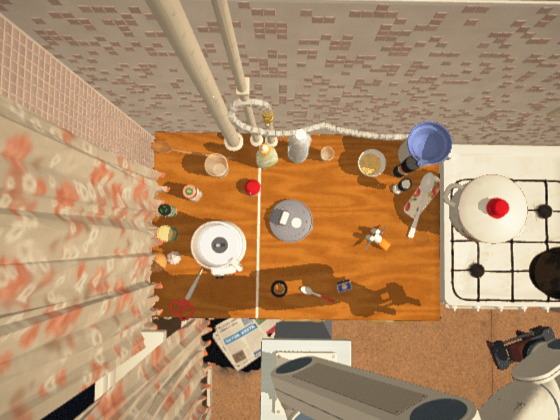

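View pics/side0.png

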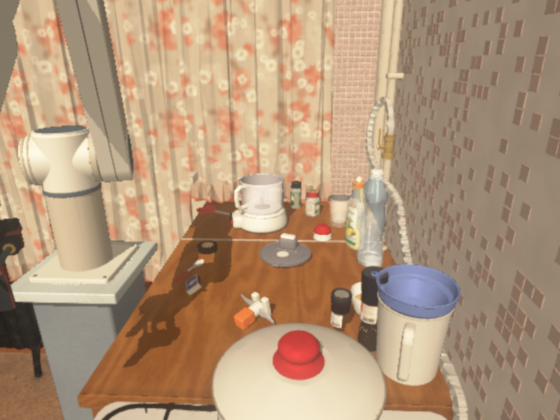

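The top view shows the processor at about (219,246), lid at (291,221) and the blade unit at (378,239) with its orange grip toward (385,243). The salt mill and jars stand near (403,170–185), (167,210) and (192,192), and the timer is at (253,187). I'll enlarge the parts that matter.

Run:
```python
import cv2, numpy as np
t=cv2.imread("pics/top0.png");s=cv2.imread("pics/side0.png")
def c(i,x,y,w,h,W,H): return cv2.resize(i[y:y+h,x:x+w],(W,H),interpolation=cv2.INTER_CUBIC)
a=np.hstack([c(t,350,215,50,50,300,300),c(t,185,212,68,68,300,300),np.zeros((300,200,3),np.uint8)])
a[:, 600:]=c(t,265,195,52,52,200,200).repeat(1,0)[:200].__class__(shape=(300,200,3),dtype=np.uint8,buffer=np.vstack([c(t,265,195,52,52,200,200),np.zeros((100,200,3),np.uint8)]).copy())
b=np.hstack([c(s,225,280,60,60,300,300),c(s,225,170,70,70,300,300),c(s,255,225,60,60,200,300)])
cv2.imwrite("pics/comp.png",np.vstack([a,b]))
```

```text
(no output)
```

View pics/comp.png

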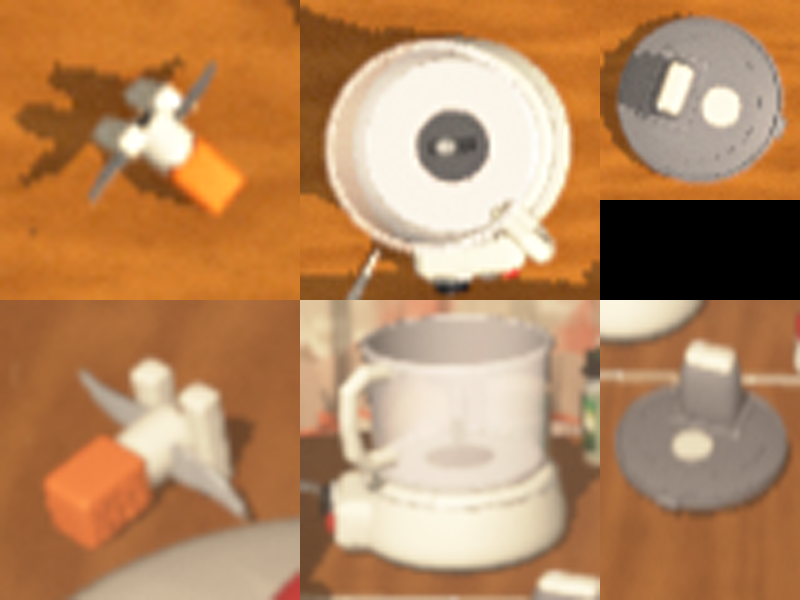

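The composite shows the blade unit with blades running diagonally, the slot between the two white foot halves, and the grip pointing down-right. The drive disc is dark and centred in the bowl with its dog lying roughly left to right. The lid's chute is on its +y (left) side. Next I'll measure these with masks.

```bash
cat > h.py <<'E'
from station import env, set_gripper, viewer, workorder
import cv2, numpy as np
from scipy.spatial.transform import Rotation as R
np.set_printoptions(suppress=True,precision=2)
P={n:viewer.camera_params(n) for n in("top","side")}
def ray(n,uv):
    p=P[n];d=np.array([(uv[0]-p["cx"])/p["fx"],-(uv[1]-p["cy"])/p["fy"],-1.])
    return p["pose"][:3,3],p["pose"][:3,:3]@d
def plane(n,uv,z):
    o,d=ray(n,uv);return o+d*(z-o[2])/d[2]
def tri(a,b):
    (o,d),(p,e)=ray("top",a),ray("side",b)
    t=np.linalg.lstsq(np.c_[d,-e],p-o,rcond=None)[0]
    x,y=o+d*t[0],p+e*t[1];return (x+y)/2,np.linalg.norm(x-y)
def proj(n,X):
    p=P[n];c=p["pose"][:3,:3].T@(np.array(X)-p["pose"][:3,3])
    return np.array([p["cx"]-p["fx"]*c[0]/c[2],p["cy"]+p["fy"]*c[1]/c[2]])
def blob(img,box,f,k=0):
    """largest blob of mask f(h,s,v) in box (x,y,w,h), at 4x"""
    x,y,w,h=box;c=cv2.resize(img[y:y+h,x:x+w],None,fx=4,fy=4,interpolation=cv2.INTER_CUBIC)
    H=cv2.cvtColor(c,cv2.COLOR_BGR2HSV).astype(int);m=f(H[...,0],H[...,1],H[...,2]).astype(np.uint8)
    cs=sorted(cv2.findContours(m,cv2.RETR_EXTERNAL,cv2.CHAIN_APPROX_NONE)[0],key=cv2.contourArea)
    q=cs[-1-k].astype(np.float32)[:,0]; return (q+.5)/4-.5+[x,y]
def cen(c):
    m=cv2.moments(c.astype(np.float32)[:,None]);return np.array([m["m10"],m["m01"]])/m["m00"]
E
python3 - <<'E'
from h import *
t=cv2.imread("pics/top0.png");s=cv2.imread("pics/side0.png")
org=lambda h,s,v:(h>4)&(h<18)&(s>190)&(v>190)
a=blob(t,(365,225,35,35),lambda h,s,v:(h<19)&(s>200)&(v>225));b=blob(s,(230,290,40,40),lambda h,s,v:(h<14)&(s>165)&(v>140))
print("orange",cen(a),cv2.contourArea(a.astype(np.float32)),cv2.minAreaRect(a.astype(np.float32)),cen(b),cv2.contourArea(b.astype(np.float32)),tri(cen(a),cen(b)))
# drive disc
a=blob(t,(205,232,30,30),lambda h,s,v:v<130);e=cv2.fitEllipse(a.astype(np.float32));print("disc",cen(a),e,plane("top",cen(a),70))
# lid
a=blob(t,(262,190,60,60),lambda h,s,v:(s<90));e=cv2.fitEllipse(a.astype(np.float32));print("lid",e,plane("top",e[0],14),plane("top",cen(a),14))
b=blob(s,(255,225,62,45),lambda h,s,v:(s<75)&(v<165));e=cv2.fitEllipse(b.astype(np.float32));print("lid side",e,plane("side",e[0],14))
a=blob(t,(275,205,20,25),lambda h,s,v:(s<90)&(v>190));r=cv2.minAreaRect(a.astype(np.float32));print("knob",cen(a),r,[plane("top",p,62) for p in cv2.boxPoints(r)],plane("top",cen(a),62))
def up(i,x,y,w,h): return cv2.resize(i[y:y+h,x:x+w],(400,400*h//w),interpolation=cv2.INTER_CUBIC)
u=np.hstack([up(t,187,214,64,64),up(s,225,168,70,70)])
cv2.imwrite("pics/proc.png",u)
E
```

```text
orange [384.83 244.23] 75.96875 ((384.4482116699219, 244.03353881835938), (10.541728973388672, 8.589557647705078), 38.65980911254883) [241.58 309.32] 812.96875 (array([ 491.15, -271.7 ,   41.87]), np.float64(1.1864029347370433))
disc [219.2 244.7] ((219.2032470703125, 244.70127868652344), (14.488588333129883, 14.920899391174316), 80.23587036132812) [481.3  305.58  70.  ]
lid ((290.6289978027344, 220.5556640625), (42.288822174072266, 42.920860290527344), 107.14730072021484) [571.22  60.47  14.  ] [571.24  60.55  14.  ]
lid side ((284.90087890625, 253.13150024414062), (26.5903377532959, 50.050289154052734), 88.35625457763672) [573.84  56.59  14.  ]
knob [284.35 217.56] ((284.34588623046875, 217.5359649658203), (6.9054274559021, 13.313430786132812), 20.556047439575195) [array([561.12, 102.26,  62.  ]), array([604.77,  86.73,  62.  ]), array([596.69,  64.11,  62.  ]), array([553.05,  79.68,  62.  ])] [578.79  83.18  62.  ]
```

View pics/proc.png

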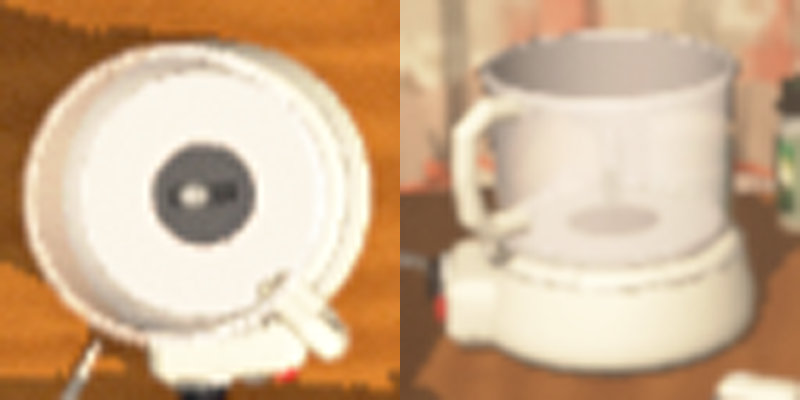

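The crop shows the dark disc around (204,194) at 6.25×, the spindle tip at (193,193) and the dog tilted slightly. The pod is at (225,365), the rim's left edge at x=25 and its top at y=45. I'll refine the orange mask, tip, dog yaw and the bystanders next.

Run:
```python
from h import *
t=cv2.imread("pics/top0.png");s=cv2.imread("pics/side0.png")
print("tip",plane("top",(187+193.5/6.25-.5,214+193.5/6.25-.5),132), "tip proj of disc",proj("top",(481.3,305.6,132)))
r=proj("top",(481.3,305.6,170));print("rim proj crop",(r+.5-[187,214])*6.25,"rx",419.4/1347*75*6.25)
# rim in top: white outline vs wood left/top
m=blob(t,(185,212,68,68),lambda h,s,v:(s<110)&(v>120))
c=(m+.5-[187,214])*6.25
sel=c[(c[:,1]<250)&(c[:,0]<170)]; 
A=np.c_[sel,np.ones(len(sel))];x=np.linalg.lstsq(A,(sel**2).sum(1),rcond=None)[0];cx=x[:2]/2;print("rimfit crop",cx,np.sqrt(x[2]+cx@cx),plane("top",cx/6.25-.5+[187,214],170))
# dog: darkest part of disc
d=blob(t,(208,235,24,20),lambda h,s,v:v<72);print("dog",cen(d),cv2.minAreaRect(d.astype(np.float32)))
hsv=cv2.cvtColor(s,cv2.COLOR_BGR2HSV)
for y,xx in((318,245),(312,240),(322,250),(318,236),(300,235),(335,240)):print(y,xx,hsv[y,xx],end=";")
b=blob(s,(230,300,30,34),lambda h,s,v:(h<12)&(s>185)&(v>110));
print("\nside orange",cen(b),cv2.contourArea(b.astype(np.float32)),b.min(0),b.max(0))
a=blob(t,(365,225,35,35),lambda h,s,v:(h<17)&(s>200)&(v>215));print("top orange",cen(a),cv2.contourArea(a.astype(np.float32)),a.min(0),a.max(0),cv2.minAreaRect(a.astype(np.float32)))
print("grip",tri(cen(a),cen(b)),plane("top",cen(a),16),plane("side",cen(b),16))
w=blob(t,(362,222,30,30),lambda h,s,v:(s<70)&(v>120));print("white",cen(w),cv2.minAreaRect(w.astype(np.float32)))
for n,p,z in(("jar402",(407,180),100),("jar166",(166,210),100),("jar192",(192,192),100),("timer",(253,187),40)):print(n,plane("top",p,z))
d=blob(s,(255,200,25,15),lambda h,s,v:(v<175));print("disc side",cen(d),plane("side",cen(d),70),d.min(0),d.max(0))
```

```text
tip [482.52 301.82 132.  ] tip proj of disc [216.3  244.81]
rim proj crop [174.32 196.17] rx 145.94933184855233
rimfit crop [177.83 197.98] 154.53439396412878 [480.4  303.78 170.  ]
dog [223.53 244.64] ((223.56253051757812, 244.68753051757812), (0.7071067094802856, 0.5303300619125366), 45.0)
318 245 [ 11 182 239];312 240 [ 11 182 238];322 250 [ 11 181 216];318 236 [ 11 181 244];300 235 [ 13 173 161];335 240 [ 12 162 157];
side orange [nan nan] 0.0 [245.62 307.38] [245.62 307.38]
top orange [384.9  244.21] 82.0 [378.62 237.62] [390.62 250.38] ((384.4999694824219, 243.99998474121094), (10.787812232971191, 9.20910930633545), 37.87498474121094)
 ** On entry to DLASCL parameter number  4 had an illegal value
 ** On entry to DLASCL parameter number  4 had an illegal value
 ** On entry to DLASCL parameter number  4 had an illegal value
 ** On entry to DLASCL parameter number  4 had an illegal value
 ** On entry to DLASCL parameter number  5 had an illegal value
 ** On entry to DLASCL parameter number  4 had an illegal valueh.py:25: RuntimeWarning: invalid value encountered in divide
  m=cv2.moments(c.astype(np.float32)[:,None]);return np.array([m["m10"],m["m01"]])/m["m00"]
Traceback (most recent call last):
  File "h.py", line 13, in tri
    t=np.linalg.lstsq(np.c_[d,-e],p-o,rcond=None)[0]
      ~~~~~~~~~~~~~~~^^^^^^^^^^^^^^^^^^^^^^^^^^^^
numpy.linalg.LinAlgError: SVD did not converge in Linear Least Squares
```

Run:
```python
from h import *
t=cv2.imread("pics/top0.png");s=cv2.imread("pics/side0.png")
b=blob(s,(228,296,34,38),lambda h,s,v:(h<15)&(s>150)&(v>185));
print("side orange",cen(b),cv2.contourArea(b.astype(np.float32)),b.min(0),b.max(0))
a=blob(t,(365,225,35,35),lambda h,s,v:(h<17)&(s>200)&(v>215))
print("grip",tri(cen(a),cen(b)),plane("top",cen(a),16),plane("side",cen(b),16))
w=blob(t,(362,222,30,30),lambda h,s,v:(s<70)&(v>120));print("white",cen(w),cv2.minAreaRect(w.astype(np.float32)))
# blade tips: from composite
for c in((215,65),(93,198)): print("tip",plane("top",np.array(c)/6-.5+[350,215],17))
# axis of top orange+white
print("foot mid(top, z~45)",plane("top",np.array((133,115))/6-.5+[350,215],45))
g=cv2.cvtColor(t,cv2.COLOR_BGR2GRAY);print(g[238:252,211:229])
for n,p,z in(("jar407",(407,165),100),("jar402",(402,186),100),("jar166",(166,210),100),("jar192",(192,192),100),("timer",(253,187),40)):print(n,plane("top",p,z))
d=blob(s,(255,200,25,15),lambda h,s,v:(v<175));print("disc side",cen(d),plane("side",cen(d),70),d.min(0),d.max(0))
pod=blob(t,(205,262,35,20),lambda h,s,v:(s<110)&(v>120));print("pod",cv2.minAreaRect(pod.astype(np.float32)))
cv2.imwrite("pics/z.png",np.hstack([cv2.resize(t[264:282,205:241],(720,360)),]))
```

```text
side orange [243.61 317.82] 307.59375 [233.12 306.62] [253.88 329.38]
grip (array([ 493.32, -276.24,   22.84]), np.float64(3.0880178962657028)) [ 491.78 -278.11   16.  ] [ 493.34 -266.72   16.  ]
white [374.87 235.86] ((375.1234130859375, 236.23597717285156), (16.129148483276367, 19.945493698120117), 83.51692199707031)
tip [ 559.36 -279.32   17.  ]
tip [ 478.95 -206.65   17.  ]
foot mid(top, z~45) [ 528.06 -224.47   45.  ]
[[246 248 248 212 153 117 108 110 110 109 111 113 128 174 235 248 247 246]
 [246 248 213 142 109 107 107 109 106 111 107 105 111 118 173 236 247 246]
 [248 226 145 110 109 107 109 108 110 109 109 112 105 104 118 190 247 248]
 [238 159 113 109 110 108 108 107 107 111 108 110 113 111 108 137 224 247]
 [210 126 107 107 108 108 111 113 108 109 110 108 106 104 106 115 195 248]
 [184 117 108 103  96 116 143 139 119  98  90  88  83  86 107 108 158 248]
 [171 114 104  85 101 165 204 189 174 108  77  77  73  74 105 107 135 248]
 [172 113 104  78 108 194 224 208 195 118  75  74  71  73 107 103 135 247]
 [193 118 107  80  91 150 179 170 152 101  89  84  97  98 108 109 149 249]
 [206 121 108 102  99 113 127 125 114 103 105 106 108 108 106 106 166 247]
 [240 140 105 107 106 110 111 108 112 110 108 110 109 107 108 124 213 246]
 [248 192 121 105 108 109 107 111 106 108 111 111 107 105 113 179 243 247]
 [248 238 184 126 107 110 108 110 108 112 110 108 107 114 152 237 248 247]
 [246 247 239 186 126 109 108 107 105 106 107 112 119 178 233 248 246 246]]
jar407 [ 763.29 -333.13  100.  ]
jar402 [ 690.75 -315.94  100.  ]
jar166 [595.72 483.45 100.  ]
jar192 [658.31 397.57 100.  ]
timer [686.67 195.89  40.  ]Traceback (most recent call last):
  File "<stdin>", line 14, in <module>
  File "h.py", line 23, in blob
    q=cs[-1-k].astype(np.float32)[:,0]; return (q+.5)/4-.5+[x,y]
      ~~^^^^^^
IndexError: list index out of range
```

```bash
cat >> h.py <<'E'
A=np.radians(53); G=np.array([492.3,-276,16.]); PX=np.array([481.3,304.,70.]); PYAW=np.radians(4.8)
XU=np.array([-np.sin(A),np.cos(A),0])
def pick_rot(delta,s=1):
    z=np.array([np.cos(delta)*np.cos(A),np.cos(delta)*np.sin(A),-np.sin(delta)]);y=s*XU
    return R.from_matrix(np.c_[np.cross(y,z),y,z])
ZU=-np.array([np.cos(np.radians(10))*np.cos(A),np.cos(np.radians(10))*np.sin(A),np.sin(np.radians(10))])
UP=R.align_vectors([[0,0,1],XU],[ZU,XU])[0]   # lying -> upright, keeps XU
def down(yaw): # tool down, tool y along (-sin yaw, cos yaw)
    y=np.array([-np.sin(yaw),np.cos(yaw),0]);z=np.array([0,0,-1.]);return R.from_matrix(np.c_[np.cross(y,z),y,z])
E
python3 - <<'E'
from h import *
print(UP.apply(ZU),UP.apply(XU))
for dl in(35,45,55):
  for s in(1,-1):
    r=pick_rot(np.radians(dl),s);z=r.as_matrix()[:,2]
    p=G+6*ZU-z*(61+9); q=env.ik(p,r.as_quat()); q2=env.ik(p-z*90,r.as_quat())
    low=(G+6*ZU)[2]-z[2]*-1*0+ (-9*z[2]) -19*np.sin(np.radians(dl))-10*np.cos(np.radians(dl))
    print("pick",dl,s,"lowest",round(low,1),q,None if q2 is None else "pre ok")
    if q is None: continue
    for psi in range(-180,180,30):
        rr=R.from_euler("z",psi,degrees=True)*UP*r; zz=rr.as_matrix()[:,2]
        pp=np.array([540,-110,66.])-zz*70
        qq=env.ik(pp,rr.as_quat()); qb=env.ik(pp-zz*80,rr.as_quat())
        if qq is not None and qb is not None: print("   ",psi,zz,qq)
E
```

```text
[-0. -0.  1.] [-0.8  0.6 -0. ]
pick 35 1 lowest 1.0 [-0.97  0.91  1.78  1.01  1.16  2.04] pre ok
    -180 [ 0.43  0.56 -0.71] [-0.62  0.69  2.01  1.18  0.87 -0.97]
    -150 [ 0.09  0.7  -0.71] [-0.58  0.76  1.76  0.77  1.16 -0.97]
    -120 [-0.28  0.65 -0.71] [-0.47  0.84  1.55  0.48  1.42 -1.11]
    -90 [-0.56  0.43 -0.71] [-0.34  0.9   1.41  0.22  1.59 -1.35]
    -60 [-0.7   0.09 -0.71] [-0.19  0.92  1.37 -0.05  1.64 -1.63]
    -30 [-0.65 -0.28 -0.71] [-0.05  0.89  1.44 -0.32  1.55 -1.9 ]
    0 [-0.43 -0.56 -0.71] [ 0.07  0.82  1.61 -0.58  1.34 -2.1 ]
    30 [-0.09 -0.7  -0.71] [ 0.15  0.74  1.84 -0.9   1.06 -2.21]
    90 [ 0.56 -0.43 -0.71] [ 0.02  0.63  2.27  4.    0.61 -1.83]
    120 [ 0.7  -0.09 -0.71] [-0.28  0.63  2.34  2.94  0.61 -1.52]
    150 [ 0.65  0.28 -0.71] [-0.54  0.64  2.22  1.91  0.65 -1.19]
pick 35 -1 lowest 1.0 [-0.97  0.91  1.78  1.01  1.16 -1.1 ] pre ok
    -180 [ 0.43  0.56 -0.71] [-0.62  0.69  2.01  1.18  0.87  2.18]
    -150 [ 0.09  0.7  -0.71] [-0.58  0.76  1.76  0.77  1.16  2.17]
    -120 [-0.28  0.65 -0.71] [-0.47  0.84  1.55  0.48  1.42  2.03]
    -90 [-
[... 2961 characters left out ...]
.72 -0.42] [-0.74  0.86  1.98  1.35  1.18  1.9 ]
    -150 [ 0.11  0.9  -0.42] [-0.66  0.93  1.67  0.9   1.45  2.03]
    -120 [-0.35  0.83 -0.42] [-0.52  1.02  1.41  0.58  1.73  1.98]
    -90 [-0.72  0.55 -0.42] [-0.36  1.08  1.22  0.28  1.94  1.8 ]
    -60 [-0.9   0.11 -0.42] [-0.19  1.1   1.17 -0.07  2.    1.51]
    -30 [-0.83 -0.35 -0.42] [-0.02  1.07  1.27 -0.4   1.88  1.26]
    0 [-0.55 -0.72 -0.42] [ 0.13  0.99  1.48 -0.7   1.64  1.11]
    30 [-0.11 -0.9  -0.42] [ 0.25  0.91  1.76 -1.05  1.34  1.12]
    90 [ 0.72 -0.55 -0.42] [0.13 0.88 2.32 3.9  1.18 1.62]
    120 [ 0.9  -0.11 -0.42] [-0.32  0.92  2.41  2.96  1.32  1.53]
    150 [ 0.83  0.35 -0.42] [-0.67  0.86  2.26  2.06  1.12  1.59]
```

Run:
```python
from h import *
r=pick_rot(np.radians(45),-1);z=r.as_matrix()[:,2];Q=r.as_quat()
p=G-z*73
env.reach(p-z*110,Q); set_gripper(80)
print(env.move_l(p,rate=100,f_stop=6)); print(env.read_state()["tool_pos"]-p)
cv2.imwrite("pics/pre_s.png",viewer.camera("side"))
set_gripper(20); s=env.read_state();print(s["width"],s["grip_force"],s["time_s"],s["force"])
env.move_l(p+[0,0,150],rate=150); s=env.read_state();print(s["width"],s["grip_force"],s["time_s"],s["force"])
i=viewer.camera("side");j=viewer.camera("top")
cv2.imwrite("pics/lift.png",np.hstack([cv2.resize(i[190:340,180:330],(400,400)),cv2.resize(j[180:280,330:430],(400,400))]))
```

```text
False
[ 0.05 -0.55  0.41]
30.118303307972717 29.71584765382204 3.95 [ 0.29  0.61 -0.33]
29.664671436449687 29.723259465172305 5.1 [ 0.32  0.14 -1.33]
```

View pics/lift.png

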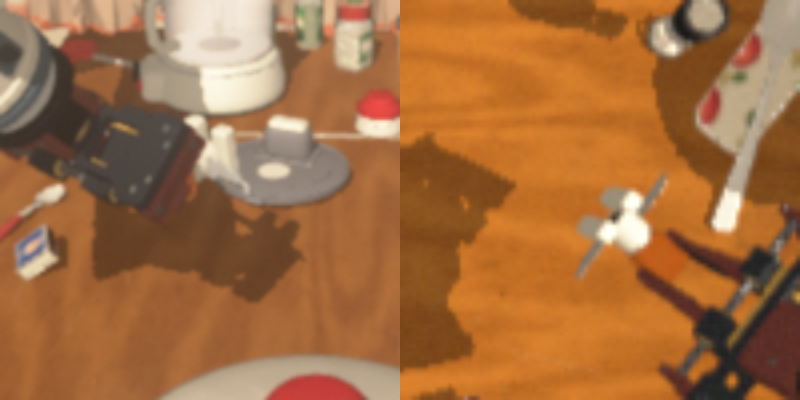

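The unit is gripped squarely by the orange grip and lifted: in the top view the grip is at about (660,250) in the crop with the blades clear of the fingers. Now I'll stand it upright.

Run:
```python
from h import *
rr=R.from_euler("z",-150,degrees=True)*UP*pick_rot(np.radians(45),-1);z=rr.as_matrix()[:,2];Q=rr.as_quat()
U=np.array([540,-125.,60.]); p=U-z*73
env.reach(p+[0,0,80],Q); env.move_l(p+[0,0,10],rate=100); env.hold(.2)
print(env.move_l(p-[0,0,6],rate=15,f_stop=3)); s=env.read_state();print(s["tool_pos"]-p,s["force"],s["time_s"])
i=viewer.camera("side");j=viewer.camera("top")
set_gripper(50); s=env.read_state();print(s["tool_pos"]-p,s["force"],s["time_s"],s["width"])
env.move_l(s["tool_pos"]-z*110,rate=150)
i2=viewer.camera("side");j2=viewer.camera("top");cv2.imwrite("pics/st_s.png",i2);cv2.imwrite("pics/st_t.png",j2)
cu=proj("side",(540,-125,40)).astype(int);ct=proj("top",(540,-125,40)).astype(int);print(cu,ct)
f=lambda a,c:cv2.resize(a[c[1]-35:c[1]+35,c[0]-35:c[0]+35],(300,300),interpolation=cv2.INTER_CUBIC)
cv2.imwrite("pics/stand.png",np.vstack([np.hstack([f(i,cu),f(j,ct)]),np.hstack([f(i2,cu),f(j2,ct)])]))
x=rr.apply([0,1,0]);print("unit x dir",x)
```

```text
True
[0.06 0.12 7.94] [ 0.69 -0.99  4.96] 9.1583
[-0.33  0.22  7.21] [-0.42 -0.09 -0.01] 9.7917 50.31841619635477
[268 276] [343 229]
unit x dir [-0.99  0.12  0.  ]
```

View pics/stand.png

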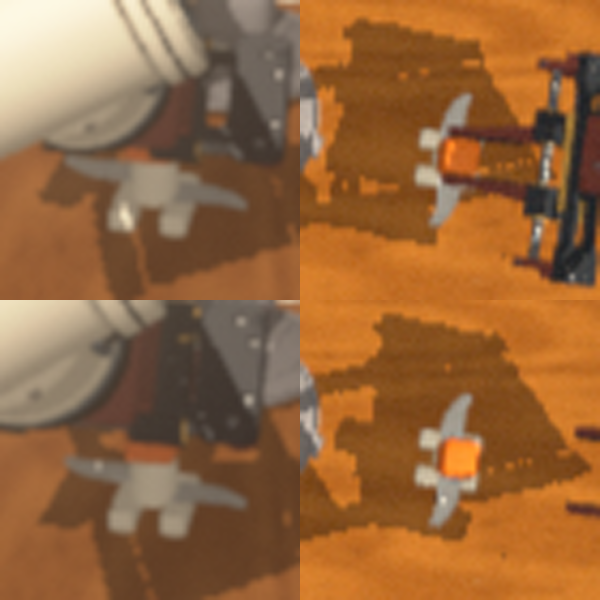

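Standing upright: in the lower crops the foot halves rest on the table, blades level, orange top at crop (461,457). Measuring it and regrasping from above across y.

Run:
```python
from h import *
t=cv2.imread("pics/st_t.png")
a=blob(t,(333,215,30,30),lambda h,s,v:(h<17)&(s>190)&(v>200));q=a.astype(np.float32)
print(cen(a),cv2.contourArea(q),cv2.minAreaRect(q),plane("top",cen(a),80))
U=plane("top",cen(a),78)
yaw=np.arctan2(.6018,-.7986)-np.radians(150)  # unit x heading
yaw=(A+np.pi/2-np.radians(150)); print("x heading deg",np.degrees(yaw))
th=yaw+np.pi if abs(yaw)>np.pi/2 else yaw
th=(th+np.pi/2)%np.pi-np.pi/2; print("tool yaw",np.degrees(th)); r=down(th);Q=r.as_quat()
p=np.array([540.,U[1],66+61.])
for k in(th,PYAW): print(env.ik(p,down(k).as_quat()),env.ik([*PX[:2],197],down(k).as_quat()))
```

```text
[344.94 230.59] 55.59375 ((345.1239013671875, 230.63319396972656), (8.095027923583984, 7.979383945465088), 7.594643592834473) [ 536.35 -125.27   80.  ]
x heading deg -6.999999999999997
tool yaw -6.999999999999997
[-0.25  0.58  1.88 -0.    0.68 -1.7 ] [ 0.54  0.49  1.82 -0.    0.83 -0.91]
[-0.25  0.58  1.88 -0.    0.68 -1.9 ] [ 0.54  0.49  1.82 -0.    0.83 -1.11]
```

Run:
```python
from h import *
th=np.radians(-7);Q=down(th).as_quat()
p=np.array([540.,-125.,66+61.])
s=env.read_state();env.move_l(s["tool_pos"]+[0,0,150],rate=250)
set_gripper(86); env.reach(p+[0,0,70],Q)
print("contact",env.move_l(p,rate=80,f_stop=5)); set_gripper(20); s=env.read_state();print(s["width"],s["grip_force"],s["tool_pos"]-p,s["force"],s["time_s"])
env.move_l(p+[0,0,190],rate=200)
Q2=down(PYAW).as_quat(); h=np.array([*PX[:2],70+66+61.])+[2.0,0,0]
env.reach(h+[0,0,115],Q2); env.hold(.3)
s=env.read_state();print(s["tool_pos"]-h,s["force"],s["time_s"],s["width"])
i=viewer.camera("side");j=viewer.camera("top");cv2.imwrite("pics/ov_s.png",i);cv2.imwrite("pics/ov_t.png",j)
cv2.imwrite("pics/over.png",np.hstack([cv2.resize(i[130:230,215:305],(540,600),interpolation=cv2.INTER_CUBIC),cv2.resize(j[200:290,180:219],(260,600),interpolation=cv2.INTER_CUBIC)]))
```

```text
contact False
30.01902383778776 29.94499420048669 [-0.05 -0.   -0.09] [-0.66  0.49  0.06] 17.525
[  0.33  -0.56 115.03] [-0.31  0.2  -0.95] 20.5167 30.55621765585544
```

View pics/over.png

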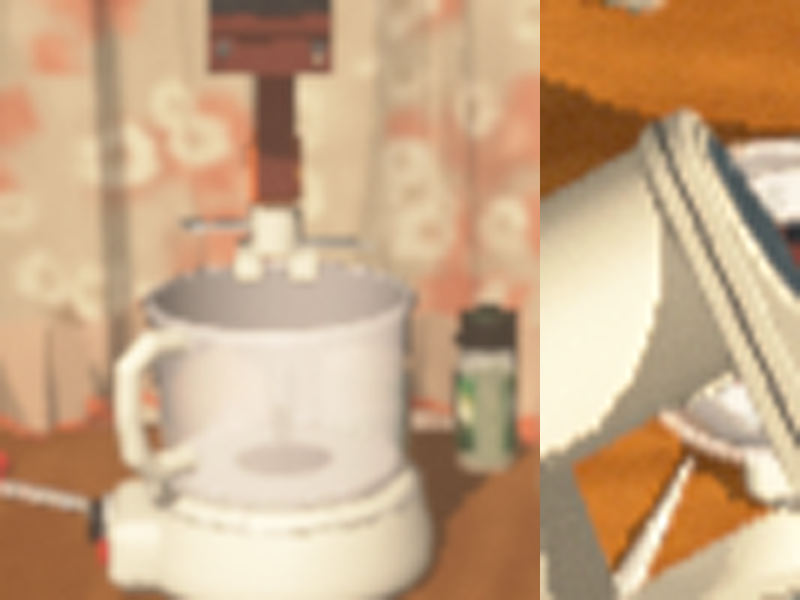

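The side crop shows the foot gap at about x=276–277, the finger centred at 277, the rim spanning 145–412 and the disc centred near 284. I'll compare these with projections.

Run:
```python
from h import *
cr=lambda X:(proj("side",X)+.5-[215,130])*6
T=np.array([483.6,303.5])
for z in (185,200,260,300):print("tool line",z,cr([*T,z]))
for z in(70,132,170):print("proc line",z,cr([481.3,304,z]), "dx/mm",cr([482.3,304,z])[0]-cr([481.3,304,z])[0], "dy",cr([481.3,305,z])[1]-cr([481.3,304,z])[1])
for a in(-1,1):print("rim edge",cr([481.3+a*75,304,170]))
i=cv2.imread("pics/ov_s.png");g=cv2.cvtColor(i,cv2.COLOR_BGR2GRAY).astype(int)
for y in(204,205,206,207,208):print(y,g[y,250:275])
for y in(195,197,198,199):print("sp",y,g[y,255:270])
for y in(180,181,182):print("rimrow",y,g[y,235:243],g[y,280:288])
for y in(172,173,174,175):print("foot",y,g[y,250:272])
for y in(150,155,160):print("finger",y,i[y,254:268,2])
```

```text
tool line 185 [278.48 270.73]
tool line 200 [277.86 245.05]
tool line 260 [275.32 140.18]
tool line 300 [273.57  68.35]
proc line 70 [279.25 460.69] dx/mm 1.7051650088048973 dy -0.5927381377213123
proc line 132 [276.73 359.57] dx/mm 1.7329983104827988 dy -0.5344094913460822
proc line 170 [275.15 295.94] dx/mm 1.7505110865913593 dy -0.49658372040283894
rim edge [144.18 294.91]
rim edge [406.75 296.96]
204 [228 228 227 228 227 224 221 216 213 209 209 205 202 203 203 204 205 207
 210 215 220 222 222 220 219]
205 [228 228 228 226 221 213 208 204 204 202 201 199 196 196 197 195 194 194
 193 200 213 221 221 220 218]
206 [228 227 228 224 214 205 204 203 202 201 200 198 197 196 196 194 193 191
 190 193 209 220 221 220 218]
207 [227 228 228 225 217 207 204 204 202 201 200 199 196 195 196 194 194 193
 197 206 216 221 221 219 218]
208 [227 227 227 226 224 218 213 210 206 203 202 201 200 199 201 204 205 207
 214 220 222 222 221 220 219]
sp 195 [232 233 234 233 230 229 229 226 223 226 228 228 228 229 231]
sp 197 [232 233 233 233 229 225 222 222 223 226 229 228 227 228 230]
sp 198 [232 232 232 232
[... 258 characters left out ...]
5 169 167 161]
rimrow 182 [142 153 167 170 164 170 176 161] [196 186 150 144 163 166 167 166]
foot 172 [177 177 176 178 200 219 220 220 214 208 214 214 209 210 217 222 225 214
 197 193 193 193]
foot 173 [180 180 179 179 212 232 232 226 203 189 203 210 208 221 232 234 233 218
 192 190 190 185]
foot 174 [186 184 177 179 219 237 237 232 210 191 202 205 202 221 235 236 233 215
 186 187 187 181]
foot 175 [176 174 170 173 210 230 231 226 205 180 186 187 185 213 231 232 232 213
 187 188 187 186]
finger 150 [226 223 205 155 112 106 105 106 105 113 178 223 229 232]
finger 155 [223 208 215 192 128 115 109 108 109 113 127 186 221 223]
finger 160 [229 230 234 211 153 142 142 144 143 144 156 203 231 233]
```

```bash
cat > ins.py <<'E'
from h import *
import sys
dx,dy=map(float,sys.argv[1:3])
Q=down(PYAW).as_quat(); h=np.array([483.3+1.4+dx,305.3+dy,197.])
env.move_l(h+[0,0,72],Q,rate=80); env.hold(.2)
def st(k): s=env.read_state();print(k,s["tool_pos"]-h,s["force"],s["wrist_torque"],round(s["time_s"],1),round(s["width"],1))
st("pre")
hit=env.move_l(h+[0,0,14],rate=25,f_stop=6);st(("A",hit))
if not hit:
    hit=env.move_l(h+[0,0,0],rate=12,f_stop=6);st(("B",hit))
cv2.imwrite("pics/ins_s.png",viewer.camera("side"))
E
python3 ins.py 0 0
```

```text
pre [ 0.25  0.15 72.55] [ 0.44  0.05 -1.18] [-0.01 -0.18 -0.01] 21.5 30.1
('A', False) [ 0.05  0.03 14.1 ] [-0.5   0.2  -0.83] [ 0.04 -0.14  0.03] 24.0 30.1
('B', False) [0.02 0.02 0.06] [-0.37 -0.06 -1.28] [ 0.06 -0.11  0.02] 25.3 30.2
```

The unit went down with no resistance to its full depth. I'll touch the floor, release and retract, then measure the lid again and grasp its chute.

Run:
```python
from h import *
h=np.array([484.7,305.3,197.])
def st(k): s=env.read_state();print(k,s["tool_pos"]-h,s["force"],round(s["time_s"],1),round(s["width"],1))
print(env.move_l(h-[0,0,3],rate=6,f_stop=4));st("down")
set_gripper(48);st("rel")
env.move_l(h+[0,0,130],rate=150);st("up")
env.reach([560,90,300],down(np.radians(-19)).as_quat());st("away")
j=viewer.camera("top");i=viewer.camera("side");cv2.imwrite("pics/in_t.png",j);cv2.imwrite("pics/in_s.png",i)
cv2.imwrite("pics/in.png",np.hstack([cv2.resize(j[212:282,185:255],(400,400),interpolation=cv2.INTER_CUBIC),cv2.resize(i[168:238,225:295],(400,400),interpolation=cv2.INTER_CUBIC)]))
```

```text
True
down [ 0.09  0.   -0.1 ] [-0.77 -1.35  5.84] 25.6 29.8
rel [-0.5  -0.32 -1.03] [-0.31  0.05  0.26] 26.1 48.2
up [ -0.45  -0.28 129.09] [-0.05 -0.94 -0.66] 27.1 47.8
away [  75.15 -214.69  102.75] [ 0.03 -0.9   0.04] 28.0 47.8
```

View pics/in.png

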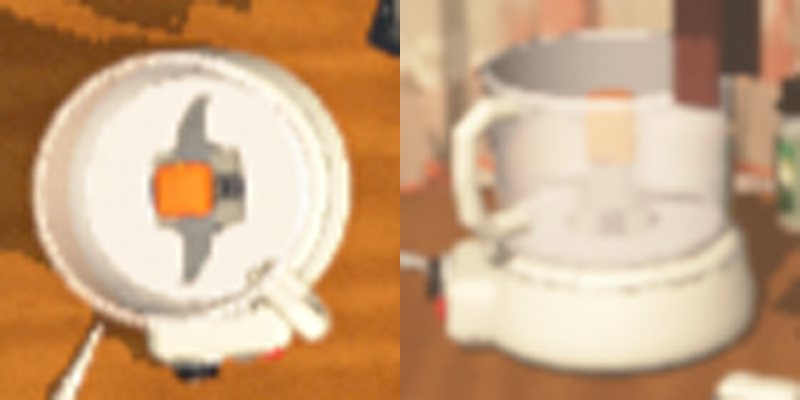

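The blade unit stands upright and home: orange top is at crop (183,190) and the foot sits on the dark disc in the side view. Now the lid.

Run:
```python
from h import *
th=np.radians(-19);Q=down(th).as_quat();n=np.array([-np.sin(th),np.cos(th)])
L=np.array([573.4,60.5]); g=np.array([*(L+26*n),106.])
def st(k): s=env.read_state();print(k,s["tool_pos"],s["force"],s["wrist_torque"],round(s["time_s"],1),round(s["width"],1))
set_gripper(80); env.reach(g+[0,0,70],Q)
print(env.move_l(g,rate=80,f_stop=5));st("at");set_gripper(20);st("grip")
env.move_l(g+[0,0,150],rate=150);st("lift")
th2=np.radians(4.8);n2=np.array([-np.sin(th2),np.cos(th2)])
C=np.array([484.5,305.3]); h=np.array([*(C+26*n2),266.])
env.reach(h+[0,0,45],down(th2).as_quat());env.hold(.3);st("over");print(h)
j=viewer.camera("top");i=viewer.camera("side");cv2.imwrite("pics/lo_t.png",j);cv2.imwrite("pics/lo_s.png",i)
cv2.imwrite("pics/lo.png",np.hstack([cv2.resize(i[130:230,215:305],(450,500),interpolation=cv2.INTER_CUBIC),cv2.resize(j[205:285,180:236],(350,500),interpolation=cv2.INTER_CUBIC)]))
```

```text
False
at [582.17  85.12 106.3 ] [0.44 0.35 0.33] [ 0.04 -0.12  0.01] 30.4 80.0
grip [581.9   85.1  106.03] [-0.02 -0.02  0.74] [ 0.02 -0.18 -0.03] 31.2 33.7
lift [581.29  84.98 255.05] [ 0.78 -0.57 -2.58] [ 0.08 -0.15 -0.03] 32.3 33.7
over [482.83 330.35 310.77] [ 0.25  0.58 -1.32] [ 0.07 -0.18  0.02] 33.7 33.8
[482.32 331.21 266.  ]
```

View pics/lo.png

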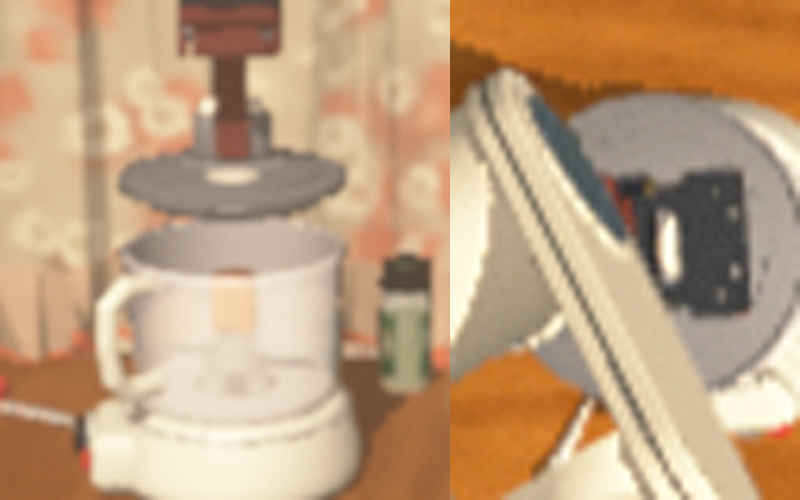

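The lid hangs level over the bowl: in the side crop it spans 118–346 and the rim 120–343, so it is centred within about 1 mm. Lowering gently.

Run:
```python
from h import *
h=np.array([481.7,331.2,266.]);Q=down(np.radians(4.8)).as_quat()
def st(k): s=env.read_state();print(k,s["tool_pos"]-h,s["force"],s["wrist_torque"],round(s["time_s"],1),round(s["width"],1))
env.move_l(h+[0,0,16],Q,rate=40);env.hold(.2);st("pre")
print(env.move_l(h-[0,0,3],rate=10,f_stop=5));st("down")
j=viewer.camera("top");i=viewer.camera("side");cv2.imwrite("pics/ld_s.png",i)
```

```text
pre [ 0.1   0.06 16.28] [-0.17  0.28 -0.85] [ 0.06 -0.19  0.05] 34.9 34.0
True
down [-0.    0.02  0.13] [-1.13 -0.17  5.45] [ 0.02 -0.11  0.04] 36.3 33.7
```

Contact came at exactly the seated height. Releasing and checking.

Run:
```python
from h import *
h=np.array([481.7,331.2,266.])
set_gripper(70); s=env.read_state();print(s["tool_pos"]-h,s["force"])
env.move_l(h+[0,0,130],rate=150); env.reach([450,0,400],down(0).as_quat())
print(env.read_state()["time_s"],env.read_state()["force"])
j=viewer.camera("top");i=viewer.camera("side")
cv2.imwrite("pics/fin.png",np.hstack([cv2.resize(i[150:240,215:305],(400,400),interpolation=cv2.INTER_CUBIC),cv2.resize(j[205:285,180:260],(400,400),interpolation=cv2.INTER_CUBIC)]))
```

```text
[-0.53 -0.31 -0.84] [ 0.1   0.36 -0.57]
39.3917 [1.64 0.08 0.7 ]
```

View pics/fin.png

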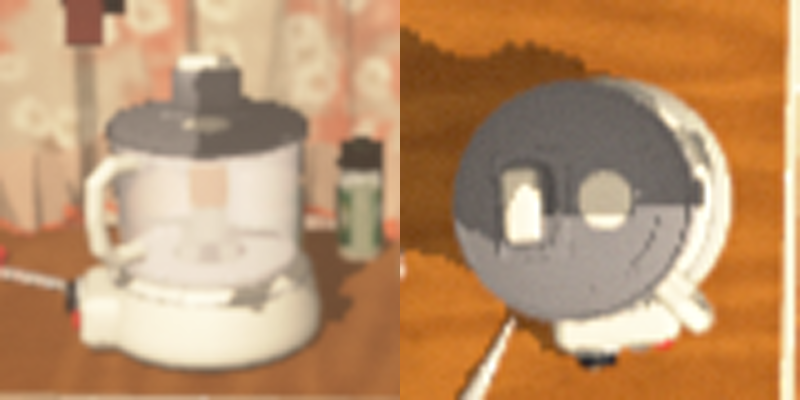

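The lid lies level and flush on the rim (side crop 105–308, flange at rim height) and the blade unit is upright underneath. The gripper is clear of everything.

```bash
python3 -c "
from station import env,workorder
env.hold(.3);print(workorder.sign_off())"
```

```text
the job is handed in; nothing more can be done
None
```

The food processor is back together and handed in at about 40 s of the 67 s allowed: the blade unit is fully home over the drive dog, the lid looks flush in the last pictures, and I moved nothing else (the hand-in returned no verdict).

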